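Hang the magnifier visor over the tool rail

TASK

I am done with the close work: please put the goldsmith's magnifier visor away by hanging it over the steel bar of the tool rail, between the posts, so that the bar sits up under the brow with the lens housing hanging on one side of it and the headband on the other (either way round). Keep the fingers off the lens, lower the visor onto the bar rather than letting it drop, and let it hang still, clear of the pliers. Leave the pliers hanging where they are and do not disturb the other things on the bench.

Things in the scene. Friction and masses are not known exactly. Their poses are not given: they have to be found in the camera images.
- visor: Rigid grey head magnifier, about 190 g. Headband loop and lens housing meet at the brow like a tent of 95 degrees, and it stands so on the bench: housing edge 40 mm ahead, back of headband 174 mm behind. Origin: middle of the brow's underside (apex inside the tent), 75 mm over the bench. x forward (lens side), y across, z up. 165 mm wide over the black temple knobs.
- visor_brow (a point): Middle of the brow plate's top edge, 34 mm straight above the visor's origin; axes as the visor's. The plate is upright: 98 mm wide along y, 12 mm thick along x (-6 to +6 mm), 34 mm high, grey in front, firm black pad behind. Both faces are free for fingers from above.
- visor_nest (a point): Point inside the tent just under the brow, 10 mm below and 4 mm behind the visor's origin; axes as the visor's. When the visor hangs rightly the bar's axis passes through it along the visor's y. Let go there, the visor tips a few degrees about the bar and soon rests. Below it the housing slopes down forward at 62 degrees (85 mm long), the headband backward at 23 degrees.
- visor_lens: The bluish clear lens across the lower front of the visor's housing, 114 x 32 mm, part of the visor (its listed origin is the visor's own origin; the lens itself lies about 49 mm forward of it and 54 mm below, facing forward).
- rail: Fixed tool rail: a straight level steel bar, 16 mm diameter, along its y, axis 200 mm above the bench, on two 16 mm posts at y = +170 and -170 mm (22 mm collars, 24 mm long, round the bar there), on a dark wooden base 100 x 400 x 18 mm. Origin: centre of the base's underside, z up.
- rail_mid (a point): Middle of the bar's length, on its axis; axes as the rail's.
- pliers: Red-handled pliers, loose, 140 mm long, straddling the bar near its +y end with the jaws up and the handles hanging on both sides; 12 mm along the bar, 55 mm across it. Origin: at their pivot, 21 mm above the bar's axis; the jaws reach 45 mm above the origin. Leave alone.
- block: Steel bench block 75 x 75 mm on a dark wooden base 100 x 100 mm, 40 mm high overall; origin centre of its underside. Leave alone.
- hammer: Hammer lying on the bench, 220 mm long along its x, head at +x. Leave alone.
- partsbox: White open parts tray 140 x 100 x 35 mm with compartments and a few brass discs; origin centre of its underside. Leave alone.

How it is judged:
By the outcome, as a careful person would: the job done as asked, in the order asked, and still so for the second after the job is handed in, with the robot touching nothing.
It also fails if it takes over 51 s, if anything falls off the work surface, if the arm or the gripper's body presses on something with over 40 N, if the wrist force passes 120 N, or if a joint passes its speed limit or range.

ROBOT

A 6-joint arm with a two-finger parallel gripper is mounted at the origin on the work surface. World frame = base frame: x ahead of the robot, y to its left, z up, the work surface at z = 0. Lengths are in m, angles in rad, forces in N, time in s.
With the tool pointing down it reaches from about 0.35 to 0.85 m from the base axis. Payload 8.1 kg.
Tool frame: the origin (TCP) lies at the centre of the arm's flange, where the gripper is bolted on; the fingertips stand 186 mm ahead of it and the grasp point (between the pads) lies 167 mm ahead of it; z points along the fingers, y is the line along which they close (so a half turn about z gives the same grasp; the last joint's range is limited). The gripper opens to 93 mm and grips with 3 to 60 N. Pads are 15 mm wide; open, the fingers measure 128 mm over their backs; the gripper's body (75 mm by 188 mm) begins 65 mm behind the grasp point.
Start: joints at [-1.256, 0.13, 1.488, -0, 1.523, -0.085], TCP at [0.234, -0.553, 0.405] pointing down, gripper open.
Joint ranges: [-2.96, 2.96], [-0.89, 2.26], [0.02, 2.5], [-1.34, 4.48], [0, 2.73], [-2.66, 2.66]. Speed limits (rad/s): [2.39, 2.39, 2.79, 3.14, 3.14, 3.14].

INTERFACE

Orientations are given as a rotation vector (axis times angle).
In Python, from plant import read_state, read_camera, camera_params, robot gives the robot as it stands.
- The arm moves only by the tool carry_out, never from a script. Its argument "targets" is a list of rows, each an object of numbers: "hand": the opening in per cent of the stroke, from 0 (shut) to 100 (fully open); "x", "y", "z": the shift along the tool's x, y, z in m; "ax", "ay", "az": the turn, a rotation vector about the tool's x, y, z in rad. In form: [{"hand": .., "x": .., "y": .., "z": .., "ax": .., "ay": .., "az": ..}, ...]. A call has 1 to 8 rows; each row is the pose to reach, as a shift and turn from the pose commanded when the call began, along the tool's axes at that moment; what a row does not reach only later rows make up. A row lasts 1/8 s, in which the tool goes at most 62.5 mm and 10.7 degrees, less where a joint would pass 70% of its speed; a pose out of reach is approached as far as the arm can. A call with a gripper value outside its range is refused whole. The fingers move at their own pace and stop on an object; "newtons" is the grip in N (left out, the last holds). Time passes only in rows, so rows that repeat a pose let the fingers close. It gives the time, the measured TCP pose, the force, the opening and the grip force at its end, in the units of the state.
- read_state(): the state, without advancing time (a new reading comes with each control period).
- read_camera(name): name is "scene" or "top"; returns (picture, depth): 420x560x3 uint8, blue, green, red; 420x560 float32, m along the optical axis (not along the pixel's ray), 0 where there is no reading.
- camera_params(name): a dict with "fx", "fy", "cx", "cy" (pixels), "k1" (the pictures are not rectified: a ray, as slopes to the right and down, at radius r is drawn at 1 + k1 r^2 times it, then the intrinsics apply), "position" and "rotation" of the camera in the world. Camera axes: x right, y up, looking along -z (the intrinsics and any distortion apply to the point x, -y, -z); pixel columns grow to the right and rows downward; lengths in m; the calibration is good to about 2 mm. A picture is of the moment at which its call begins. camera_params takes no time and is no camera call.
- robot.close_job(): hands the job in; it is judged then, once.
The state is a dict: "t": time; "q": joint angles; "dq": joint speeds; "joint_torque": joint torques, N m; "tool_pos": TCP position; "orientation": TCP orientation; "force": force on the tool from outside, world axes, zero at the start; "wrist_torque": the same for the moment, N m; "opening": finger opening in m; "gripper_force": force on a finger pad.
Only numpy, scipy, OpenCV 4.12 (cv2) and the standard library are available. Lean on these libraries where they do the work, as an engineer would, in place of code of your own. Each camera call takes 0.05 s, during which the arm holds its last target. There are 200 camera calls.

## Working session

There is one attempt and no reset: what is moved stays moved. The work goes in short steps, Python scripts to look and compute and a tool call to move; the robot and the scene stay as the last step left them, time stands still between calls to the robot, and variables do not carry over. Pictures are saved under pics/ and viewed, at most 10 in all, crops included, and the job is handed in when it is done.

Besides the shell and the picture viewer there is one more tool, called by a JSON object that holds its "op" and its "data", one argument or row to a line. carry_out: Moves the arm, as the interface text tells. Its arguments: {"type":"object","properties":{"targets":{"type":"array","items":{"type":"object","properties":{"hand":{"type":"number"},"x":{"type":"number"},"y":{"type":"number"},"z":{"type":"number"},"ax":{"type":"number"},"ay":{"type":"number"},"az":{"type":"number"}}}},"newtons":{"type":"number"}},"required":["targets"]}

```bash
ls; mkdir -p pics; cat > h.py <<'E'
import numpy as np, cv2
from plant import read_state, read_camera, camera_params, robot
def cloud(name):
    im,d=read_camera(name); p=camera_params(name)
    h,w=d.shape; u,v=np.meshgrid(np.arange(w),np.arange(h))
    K=np.array([[p['fx'],0,p['cx']],[0,p['fy'],p['cy']],[0,0,1.]])
    n=cv2.undistortPoints(np.stack([u,v],-1).reshape(-1,1,2).astype(float),K,np.array([p['k1'],0,0,0.])).reshape(h,w,2)
    c=np.stack([n[...,0]*d,-n[...,1]*d,-d],-1)
    P=c@np.array(p['rotation']).reshape(3,3).T+np.array(p['position'])
    P[d<=0]=np.nan
    return im,d,P
E
python3 - <<'E'
from h import *
for n in ('scene','top'):
    p=camera_params(n); print(p)
    im,d,P=cloud(n); cv2.imwrite(f'pics/{n}0.png',im); np.savez(f'{n}0.npz',im=im,P=P)
    print(np.nanmin(P,(0,1)),np.nanmax(P,(0,1)))
print(read_state())
E
```

```text
pics
{'fx': 406.3731391927006, 'fy': 406.3731391927006, 'cx': 280.0762246363656, 'cy': 204.81221348821, 'k1': -0.04101460305225525, 'position': array([ 1.20016978, -0.36343757,  0.67522936]), 'rotation': array([0.85100091, 0.44565817, 0.89107685])}Traceback (most recent call last):
  File "<stdin>", line 4, in <module>
  File "h.py", line 9, in cloud
    P=c@np.array(p['rotation']).reshape(3,3).T+np.array(p['position'])
        ~~~~~~~~~~~~~~~~~~~~~~~~~~~~~~~^^^^^
ValueError: cannot reshape array of size 3 into shape (3,3)
```

```bash
sed -i "s/np.array(p\['rotation'\]).reshape(3,3).T/cv2.Rodrigues(np.array(p['rotation']))[0].T/" h.py
python3 - <<'E'
from h import *
for n in ('scene','top'):
    p=camera_params(n); print(p)
    im,d,P=cloud(n); cv2.imwrite(f'pics/{n}0.png',im); np.savez(f'{n}0.npz',im=im,P=P)
    print(np.nanmin(P,(0,1)),np.nanmax(P,(0,1)))
print(read_state())
E
```

```text
{'fx': 406.3731391927006, 'fy': 406.3731391927006, 'cx': 280.0762246363656, 'cy': 204.81221348821, 'k1': -0.04101460305225525, 'position': array([ 1.20016978, -0.36343757,  0.67522936]), 'rotation': array([0.85100091, 0.44565817, 0.89107685])}
[-1.4636783  -0.56907593 -0.77511006] [1.22375712 2.35989922 0.50194136]
{'fx': 511.20529420113786, 'fy': 511.20529420113786, 'cx': 281.3383992333195, 'cy': 202.9208041877916, 'k1': -0.14937968682088387, 'position': array([0.45266468, 0.03939699, 1.19864086]), 'rotation': array([ 0.12015984, -0.11619583, -1.53988126])}
[ 0.08639684 -1.17121541 -0.77015931] [1.70263331 1.34313394 0.32866774]
{'t': 0.15, 'q': array([-1.25639002e+00,  1.30985105e-01,  1.48901994e+00, -1.31534969e-06,
        1.52300813e+00, -8.53680151e-02]), 'dq': array([-0.00018851, -0.00243207, -0.00036148,  0.00175767,  0.00043981,
       -0.00027052]), 'joint_torque': array([ 7.97813827e-04, -5.60476899e+01, -4.92334485e+01,  7.69685372e-02,
        3.06158548e-02, -7.24461711e-05]), 'tool_pos': array([ 0.23351025, -0.55250703,  0.40393483]), 'orientation': array([-3.07765736e+00, -6.23510589e-01,  2.56909925e-04]), 'force': array([-0.4861739 , -0.45566311, -0.51647755]), 'wrist_torque': array([ 0.01954206, -0.01869543, -0.00631082]), 'gripper_force': 0.0, 'opening': 0.09276383957041899}
```

View pics/scene0.png

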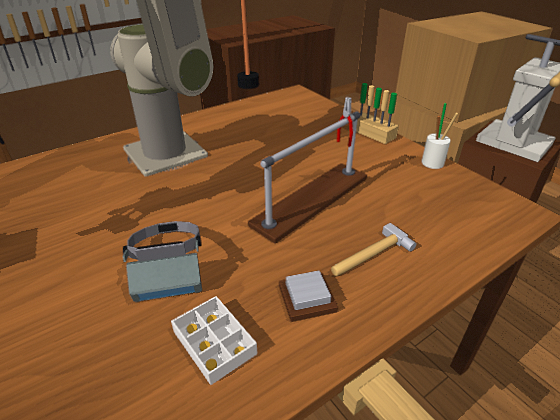

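View pics/top0.png

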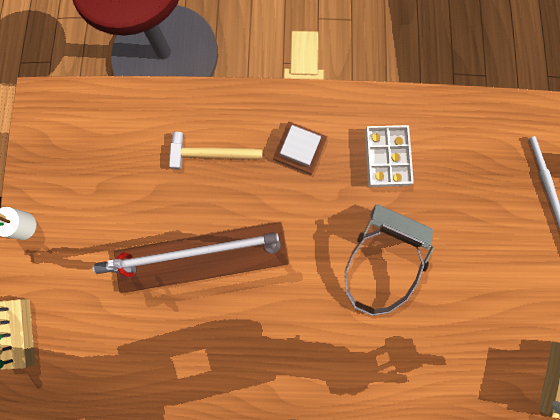

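The scene view shows the visor at about (160,265) with its lens toward the camera. The bar runs from (268,162) to (350,120), with the pliers at the far end. In the top view, the brow is near (403,228), and the bar runs from (275,242) to (110,265) with the pliers at (125,265).

```bash
python3 - <<'E'
from h import *
from plant import camera_params
for n in ('top','scene'):
    f=np.load(n+'0.npz'); P=f['P']; im=f['im'].astype(int)
    x,y,z=P[...,0],P[...,1],P[...,2]
    print(n)
    inb=(x>.2)&(x<.8)&(y>-.4)&(y<.5)
    V=P[inb&(y<-.0)&(z>.012)&(y>-.38)&(x<.62)]
    for lo,hi in((.01,.03),(.03,.05),(.05,.07),(.07,.08),(.08,.09),(.09,.1),(.1,.104),(.104,.125)):
        S=V[(V[:,2]>lo)&(V[:,2]<hi)]
        if len(S): print(lo,len(S),S.min(0).round(3),S.max(0).round(3),S.mean(0).round(3))
    S=V[(V[:,2]>.1)&(V[:,2]<.13)]
    if len(S)>10:
        r=cv2.minAreaRect(S[:,:2].astype(np.float32)*1000); print('brow rect',r)
        c=S.mean(0); w,v=np.linalg.eigh(np.cov(S[:,:2].T)); print(c,v,np.sqrt(w))
    red=(im[...,2]>120)&(im[...,1]<60)&(im[...,0]<60)&inb
    B=P[inb&(z>.185)&(z<.25)]
    if len(B):
        print('bar',len(B),B.min(0),B.max(0))
        Q=P[inb&(z>.2)&(z<.214)]
        l=cv2.fitLine(Q[:,:2].astype(np.float32),cv2.DIST_HUBER,0,.001,.001).ravel(); print(l, np.percentile(Q[:,2],[5,50,95]))
        t=(Q[:,:2]-l[2:])@l[:2]; print('t',t.min(),t.max(), l[2:]+t.min()*l[:2], l[2:]+t.max()*l[:2])
    print('red',P[red].min(0),P[red].max(0),P[red].mean(0), red.sum())
    W=P[inb&(z>.215)]; print('plier top',W.min(0),W.max(0),W.mean(0)) if len(W) else 0
    D=P[inb&(z>.012)&(z<.025)&(y>0)&(x<.53)]; print('base',cv2.minAreaRect(D[:,:2].astype(np.float32)*1000))
E
```

```text
top
0.01 283 [ 0.379 -0.242  0.012] [ 0.619 -0.11   0.03 ] [ 0.4   -0.163  0.023]
0.03 398 [ 0.382 -0.305  0.03 ] [ 0.62  -0.102  0.05 ] [ 0.511 -0.214  0.042]
0.05 595 [ 0.404 -0.3    0.05 ] [ 0.62  -0.101  0.07 ] [ 0.558 -0.223  0.06 ]
0.07 400 [ 0.451 -0.292  0.07 ] [ 0.605 -0.115  0.08 ] [ 0.558 -0.217  0.076]
0.08 345 [ 0.465 -0.289  0.08 ] [ 0.597 -0.126  0.09 ] [ 0.547 -0.21   0.084]
0.09 142 [ 0.491 -0.29   0.09 ] [ 0.591 -0.138  0.1  ] [ 0.543 -0.216  0.094]
0.1 19 [ 0.523 -0.287  0.1  ] [ 0.577 -0.173  0.104] [ 0.55  -0.219  0.102]
0.104 258 [ 0.533 -0.263  0.104] [ 0.579 -0.174  0.116] [ 0.556 -0.217  0.11 ]
brow rect ((548.5418090820312, -227.66357421875), (123.4493408203125, 20.298622131347656), 62.99748229980469)
[ 0.55533317 -0.21699929  0.10902831] [[-0.91677023  0.39941499]
 [ 0.39941499  0.91677023]] [0.00395857 0.02843399]
bar 1647 [0.45254785 0.04850772 0.18658299] [0.54617859 0.41355788 0.24925264]
[ 0.20557722 -0.9786409   0.5012752   0.2227726 ] [0.20211419 0.20701187 0.21122251]
t -0.1940776032220989 0.1779505106064166 [0.46137725 0.41270488] [0.53785775 0.048
[... 1093 characters left out ...]
749 -0.2185265   0.10729551] [[-0.92332562  0.38401796]
 [ 0.38401796  0.92332562]] [0.00366685 0.02801504]
bar 899 [0.4549135  0.04864437 0.18506124] [0.54494805 0.41239642 0.24962999]
[ 0.21375072 -0.97688824  0.49918702  0.24618211] [0.201233   0.20655022 0.21077479]
t -0.1696108457936587 0.20085082778082103 [0.46293258 0.41187295] [0.54211903 0.0499733 ]
red [0.4480201  0.3468944  0.13179367] [0.49772818 0.3741934  0.21727691] [0.47529916 0.35566971 0.17799558] 133
plier top [ 0.20000341 -0.03223334  0.21545402] [0.4822415  0.36411519 0.50194136] [0.22478767 0.0270128  0.3926388 ]
base ((497.58941650390625, 231.14344787597656), (101.97589111328125, 399.9320068359375), 11.775248527526855)
```

```bash
cat >> h.py <<'E'
def go(tcp,yaw):
    """shift+turn in tool axes to reach tcp (tool down, tool y at world yaw, modulo half turn)"""
    from scipy.spatial.transform import Rotation as R
    s=read_state(); R0=R.from_rotvec(s['orientation'])
    best=None
    for a in (yaw,yaw+np.pi):
        y=np.array([np.cos(a),np.sin(a),0]); z=np.array([0,0,-1.]); x=np.cross(y,z)
        r=(R0.inv()*R.from_matrix(np.c_[x,y,z])).as_rotvec()
        if best is None or np.linalg.norm(r)<np.linalg.norm(best): best=r
    print('t',s['t'],'pos',s['tool_pos'].round(4),'shift',(R0.inv().apply(np.array(tcp)-s['tool_pos'])).round(4),'turn',best.round(4),'open',s['opening'],'F',s['force'].round(2))
E
python3 -c "
from h import *
go((.5557,-.218,.36),-.40)"
```

```text
t 0.15 pos [ 0.2335 -0.5525  0.4039] shift [ 0.427  -0.1827  0.0442] turn [-1.30e-03 -7.00e-04 -7.71e-01] open 0.09276383957041899 F [-0.49 -0.46 -0.52]
```

{"op": "carry_out", "data": {
  "targets": [
    {"hand": 65,"x": 0.04,"y": -0.017,"z": 0.004,"az": -0.07},
    {"hand": 65,"x": 0.095,"y": -0.041,"z": 0.01,"az": -0.17},
    {"hand": 65,"x": 0.15,"y": -0.064,"z": 0.016,"az": -0.27},
    {"hand": 65,"x": 0.205,"y": -0.088,"z": 0.021,"az": -0.37},
    {"hand": 65,"x": 0.26,"y": -0.111,"z": 0.027,"az": -0.47},
    {"hand": 65,"x": 0.315,"y": -0.135,"z": 0.033,"az": -0.57},
    {"hand": 65,"x": 0.37,"y": -0.158,"z": 0.038,"az": -0.67},
    {"hand": 65,"x": 0.41,"y": -0.176,"z": 0.042,"az": -0.74}
  ]
}}

```text
schema error: expected keys hand, x, y, z, ax, ay, az
```

```bash
python3 -c "
from h import *
go((.5557,-.218,.268),-.40)"
```

```text
t 0.15 pos [ 0.2335 -0.5525  0.4039] shift [ 0.427  -0.1825  0.1362] turn [-1.30e-03 -7.00e-04 -7.71e-01] open 0.09276383957041899 F [-0.49 -0.46 -0.52]
```

{"op": "carry_out", "data": {
  "targets": [
    {"hand": 65,"x": 0.04,"y": -0.017,"z": 0.004,"ax": 0,"ay": 0,"az": -0.07},
    {"hand": 65,"x": 0.095,"y": -0.041,"z": 0.01,"ax": 0,"ay": 0,"az": -0.17},
    {"hand": 65,"x": 0.15,"y": -0.064,"z": 0.016,"ax": 0,"ay": 0,"az": -0.27},
    {"hand": 65,"x": 0.205,"y": -0.088,"z": 0.021,"ax": 0,"ay": 0,"az": -0.37},
    {"hand": 65,"x": 0.26,"y": -0.111,"z": 0.027,"ax": 0,"ay": 0,"az": -0.47},
    {"hand": 65,"x": 0.315,"y": -0.135,"z": 0.033,"ax": 0,"ay": 0,"az": -0.57},
    {"hand": 65,"x": 0.37,"y": -0.158,"z": 0.038,"ax": 0,"ay": 0,"az": -0.67},
    {"hand": 65,"x": 0.427,"y": -0.1825,"z": 0.044,"ax": 0,"ay": 0,"az": -0.771}
  ]
}}

```text
t: 1.15
tool_pos: [0.5569, -0.2168, 0.3605]
orientation: [2.616, 1.74, -0.0]
force: [0.7, -0.9, 0.8]
opening: 0.0603
gripper_force: 0.0
```

{"op": "carry_out", "data": {
  "targets": [
    {"hand": 65,"x": 0,"y": 0,"z": 0,"ax": 0,"ay": 0,"az": 0},
    {"hand": 65,"x": 0,"y": 0,"z": 0,"ax": 0,"ay": 0,"az": 0},
    {"hand": 65,"x": 0,"y": 0,"z": 0,"ax": 0,"ay": 0,"az": 0}
  ]
}}

```text
t: 1.52
tool_pos: [0.5552, -0.2194, 0.3608]
orientation: [2.62, 1.733, -0.0]
force: [-0.2, -0.1, 0.3]
opening: 0.0606
gripper_force: 0.0
```

```bash
python3 -c "
from h import *
go((.5557,-.218,.268),-.40)"
```

```text
t 1.525 pos [ 0.5552 -0.2194  0.3608] shift [ 0.0015 -0.0001  0.0928] turn [-0.0001  0.0003 -0.0019] open 0.060582472805125014 F [-0.23 -0.06  0.25]
```

{"op": "carry_out", "data": {
  "newtons": 25,
  "targets": [
    {"hand": 65,"x": 0.001,"y": 0,"z": 0.02,"ax": 0,"ay": 0,"az": 0},
    {"hand": 65,"x": 0.001,"y": 0,"z": 0.045,"ax": 0,"ay": 0,"az": 0},
    {"hand": 65,"x": 0.001,"y": 0,"z": 0.07,"ax": 0,"ay": 0,"az": 0},
    {"hand": 65,"x": 0.001,"y": 0,"z": 0.085,"ax": 0,"ay": 0,"az": 0},
    {"hand": 65,"x": 0.001,"y": 0,"z": 0.093,"ax": 0,"ay": 0,"az": 0},
    {"hand": 65,"x": 0.001,"y": 0,"z": 0.093,"ax": 0,"ay": 0,"az": 0},
    {"hand": 65,"x": 0.001,"y": 0,"z": 0.093,"ax": 0,"ay": 0,"az": 0}
  ]
}}

```text
t: 2.4
tool_pos: [0.5566, -0.2177, 0.2688]
orientation: [2.617, 1.735, 0.001]
force: [-0.3, -1.8, 0.1]
opening: 0.0605
gripper_force: 0.0
```

{"op": "carry_out", "data": {
  "newtons": 25,
  "targets": [
    {"hand": 40,"x": 0,"y": 0,"z": 0,"ax": 0,"ay": 0,"az": 0},
    {"hand": 30,"x": 0,"y": 0,"z": 0,"ax": 0,"ay": 0,"az": 0},
    {"hand": 22,"x": 0,"y": 0,"z": 0,"ax": 0,"ay": 0,"az": 0},
    {"hand": 16,"x": 0,"y": 0,"z": 0,"ax": 0,"ay": 0,"az": 0},
    {"hand": 5,"x": 0,"y": 0,"z": 0,"ax": 0,"ay": 0,"az": 0},
    {"hand": 0,"x": 0,"y": 0,"z": 0,"ax": 0,"ay": 0,"az": 0},
    {"hand": 0,"x": 0,"y": 0,"z": 0,"ax": 0,"ay": 0,"az": 0},
    {"hand": 0,"x": 0,"y": 0,"z": 0,"ax": 0,"ay": 0,"az": 0}
  ]
}}

```text
t: 3.4
tool_pos: [0.5561, -0.2174, 0.2674]
orientation: [-2.618, -1.736, 0.0]
force: [-0.7, -0.7, -2.4]
opening: 0.0118
gripper_force: 25.0
```

{"op": "carry_out", "data": {
  "targets": [
    {"hand": 0,"x": 0,"y": 0,"z": -0.01,"ax": 0,"ay": 0,"az": 0},
    {"hand": 0,"x": 0,"y": 0,"z": -0.03,"ax": 0,"ay": 0,"az": 0},
    {"hand": 0,"x": 0,"y": 0,"z": -0.06,"ax": 0,"ay": 0,"az": 0},
    {"hand": 0,"x": 0,"y": 0,"z": -0.1,"ax": 0,"ay": 0,"az": 0},
    {"hand": 0,"x": 0,"y": 0,"z": -0.14,"ax": 0,"ay": 0,"az": 0},
    {"hand": 0,"x": 0,"y": 0,"z": -0.18,"ax": 0,"ay": 0,"az": 0},
    {"hand": 0,"x": 0,"y": 0,"z": -0.215,"ax": 0,"ay": 0,"az": 0},
    {"hand": 0,"x": 0,"y": 0,"z": -0.24,"ax": 0,"ay": 0,"az": 0}
  ]
}}

```text
t: 4.4
tool_pos: [0.5559, -0.2173, 0.5122]
orientation: [2.615, 1.734, 0.004]
force: [-0.3, 0.8, -2.9]
opening: 0.012
gripper_force: 25.0
```

{"op": "carry_out", "data": {
  "targets": [
    {"hand": 0,"x": 0,"y": 0,"z": -0.01,"ax": 0,"ay": 0,"az": 0},
    {"hand": 0,"x": 0,"y": 0,"z": -0.01,"ax": 0,"ay": 0,"az": 0},
    {"hand": 0,"x": 0,"y": 0,"z": -0.01,"ax": 0,"ay": 0,"az": 0},
    {"hand": 0,"x": 0,"y": 0,"z": -0.01,"ax": 0,"ay": 0,"az": 0}
  ]
}}

```text
t: 4.9
tool_pos: [0.5562, -0.2174, 0.5162]
orientation: [-2.617, -1.735, 0.002]
force: [-0.1, 0.1, -2.4]
opening: 0.012
gripper_force: 25.0
```

```bash
python3 - <<'E'
from h import *
a=.206; rx=np.array([np.cos(a),np.sin(a)]); ry=np.array([-np.sin(a),np.cos(a)])
tgt=np.array([.500,.2303])-.022*ry+.004*rx
print(tgt)
go((*tgt,.517),a)
im,d,P=cloud('scene'); cv2.imwrite('pics/s1.png',im); np.savez('scene1.npz',im=im,P=P)
E
```

```text
[0.50841544 0.20958333]
t 4.9 pos [ 0.5562 -0.2174  0.5162] shift [ 3.747e-01 -2.103e-01 -2.000e-04] turn [-0.0023 -0.0009 -0.606 ] open 0.012017934905624188 F [-0.11  0.14 -2.4 ]
```

View pics/s1.png

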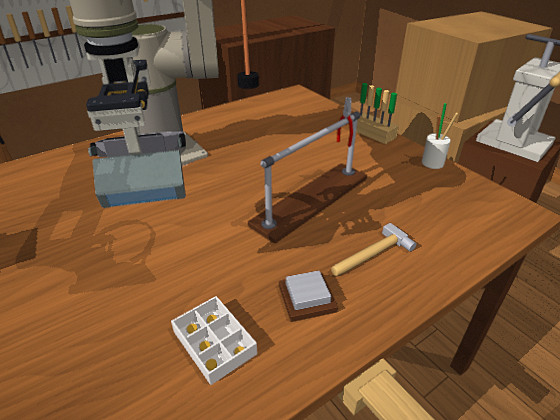

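The picture shows the visor held level by its brow at about (140,165), clear of the bench. Next I carry it over the bar.

{"op": "carry_out", "data": {
  "targets": [
    {"hand": 0,"x": 0.008,"y": -0.004,"z": 0,"ax": 0,"ay": 0,"az": -0.013},
    {"hand": 0,"x": 0.025,"y": -0.014,"z": 0,"ax": 0,"ay": 0,"az": -0.04},
    {"hand": 0,"x": 0.05,"y": -0.028,"z": 0,"ax": 0,"ay": 0,"az": -0.08},
    {"hand": 0,"x": 0.08,"y": -0.045,"z": 0,"ax": 0,"ay": 0,"az": -0.13},
    {"hand": 0,"x": 0.112,"y": -0.063,"z": 0,"ax": 0,"ay": 0,"az": -0.18},
    {"hand": 0,"x": 0.144,"y": -0.081,"z": 0,"ax": 0,"ay": 0,"az": -0.23},
    {"hand": 0,"x": 0.176,"y": -0.099,"z": 0,"ax": 0,"ay": 0,"az": -0.285},
    {"hand": 0,"x": 0.2,"y": -0.112,"z": 0,"ax": 0,"ay": 0,"az": -0.324}
  ]
}}

```text
t: 5.95
tool_pos: [0.53, 0.013, 0.518]
orientation: [2.3, 2.14, 0.001]
force: [0.2, 0.1, -2.4]
opening: 0.0121
gripper_force: 25.0
```

```bash
python3 -c "
from h import *
go((.5084,.2096,.517),.206)"
```

```text
t 5.95 pos [0.53  0.013 0.518] shift [ 0.1945 -0.0357  0.0011] turn [ 0.0006 -0.0005 -0.2777] open 0.012094722008847416 F [ 0.21  0.07 -2.42]
```

{"op": "carry_out", "data": {
  "targets": [
    {"hand": 0,"x": 0.025,"y": -0.004,"z": 0,"ax": 0,"ay": 0,"az": -0.035},
    {"hand": 0,"x": 0.055,"y": -0.01,"z": 0,"ax": 0,"ay": 0,"az": -0.08},
    {"hand": 0,"x": 0.088,"y": -0.016,"z": 0,"ax": 0,"ay": 0,"az": -0.125},
    {"hand": 0,"x": 0.12,"y": -0.022,"z": 0,"ax": 0,"ay": 0,"az": -0.17},
    {"hand": 0,"x": 0.15,"y": -0.028,"z": 0,"ax": 0,"ay": 0,"az": -0.215},
    {"hand": 0,"x": 0.172,"y": -0.032,"z": 0,"ax": 0,"ay": 0,"az": -0.245},
    {"hand": 0,"x": 0.188,"y": -0.035,"z": 0,"ax": 0,"ay": 0,"az": -0.268},
    {"hand": 0,"x": 0.195,"y": -0.036,"z": 0,"ax": 0,"ay": 0,"az": -0.278}
  ]
}}

```text
t: 6.95
tool_pos: [0.5093, 0.2087, 0.5178]
orientation: [1.983, 2.436, 0.0]
force: [0.3, 0.5, -2.3]
opening: 0.0119
gripper_force: 25.0
```

{"op": "carry_out", "data": {
  "targets": [
    {"hand": 0,"x": 0,"y": 0,"z": 0,"ax": 0,"ay": 0,"az": 0},
    {"hand": 0,"x": 0,"y": 0,"z": 0,"ax": 0,"ay": 0,"az": 0},
    {"hand": 0,"x": 0,"y": 0,"z": 0,"ax": 0,"ay": 0,"az": 0},
    {"hand": 0,"x": 0,"y": 0,"z": 0,"ax": 0,"ay": 0,"az": 0}
  ]
}}

```text
t: 7.45
tool_pos: [0.51, 0.2071, 0.5178]
orientation: [1.987, 2.433, -0.0]
force: [0.5, -0.5, -2.6]
opening: 0.0117
gripper_force: 25.0
```

```bash
python3 - <<'E'
from h import *
go((.5084,.2096,.403),.206)
im,d,P=cloud('scene'); cv2.imwrite('pics/s2.png',im); np.savez('scene2.npz',im=im,P=P)
im2,d2,P2=cloud('top'); np.savez('top2.npz',im=im2,P=P2)
a=.206; rx=np.array([np.cos(a),np.sin(a),0]); ry=np.array([-np.sin(a),np.cos(a),0])
for n,P in (('s',P),('t',P2)):
    Q=P.reshape(-1,3); Q=Q[np.isfinite(Q).all(1)]
    L=np.c_[(Q-[.5,.2303,0])@rx,(Q-[.5,.2303,0])@ry,Q[:,2]]
    # visible bar
    B=L[(abs(L[:,0])<.02)&(L[:,2]>.198)&(L[:,2]<.213)&(L[:,1]>-.17)&(L[:,1]<.11)]
    print(n,'bar',len(B), [(k,B[abs(B[:,1]-k)<.02].mean(0).round(4)) for k in (-.14,-.1,-.05,.0,.05,.1) if (abs(B[:,1]-k)<.02).sum()>5])
    for lo in (.24,.26,.28,.3,.32,.34,.35):
        V=L[(abs(L[:,1])<.14)&(L[:,0]>-.2)&(L[:,0]<.12)&(L[:,2]>lo)&(L[:,2]<lo+.01)]
        if len(V)>5: print(lo,len(V),V.min(0).round(3),V.max(0).round(3))
E
```

```text
t 7.45 pos [0.51   0.2071 0.5178] shift [ 0.0028 -0.0011  0.1148] turn [ 0.      0.     -0.0048] open 0.01170160804524136 F [ 0.51 -0.48 -2.61]
s bar 513 [(-0.14, array([ 0.0027, -0.1399,  0.2057])), (-0.1, array([ 0.0023, -0.0999,  0.2056])), (-0.05, array([ 0.0026, -0.0503,  0.2054])), (0.0, array([ 0.0025, -0.    ,  0.2059])), (0.05, array([0.0012, 0.05  , 0.2057])), (0.1, array([0.0018, 0.0945, 0.2047]))]
0.24 10 [0.003 0.124 0.24 ] [0.007 0.134 0.249]
0.26 169 [-0.166 -0.098  0.26 ] [0.055 0.134 0.27 ]
0.28 290 [-0.165 -0.104  0.28 ] [0.061 0.051 0.29 ]
0.3 416 [-0.114 -0.107  0.3  ] [0.051 0.051 0.31 ]
0.32 410 [-0.074 -0.108  0.32 ] [0.03  0.048 0.33 ]
0.34 195 [-0.024 -0.101  0.34 ] [0.025 0.051 0.35 ]
0.35 170 [-0.018 -0.074  0.35 ] [0.026 0.024 0.36 ]
t bar 544 [(-0.14, array([-2.000e-04, -1.402e-01,  2.070e-01])), (-0.1, array([-1.000e-04, -1.021e-01,  2.067e-01])), (-0.05, array([-0.0005, -0.0443,  0.2061])), (0.1, array([-0.0035,  0.0997,  0.2061]))]
0.24 10 [-0.007  0.124  0.241] [-0.002  0.134  0.249]
0.26 83 [-0.166 -0.098  0.26 ] [0.054 0.135 0.27 ]
0.28 215 [-0.171 -0.103  0.28 ] [0.063 0.049 0.29 ]
0.3 274 [-0.124 -0.106  0.3  ] [0.052 0.053 0.31 ]
0.32 386 [-0.077 -0.108  0.32 ] [0.033 0.055 0.33 ]
0.34 112 [-0.03  -0.102  0.34 ] [0.012 0.054 0.35 ]
0.35 70 [-0.   -0.1   0.35] [ 0.012 -0.047  0.36 ]
```

View pics/s2.png

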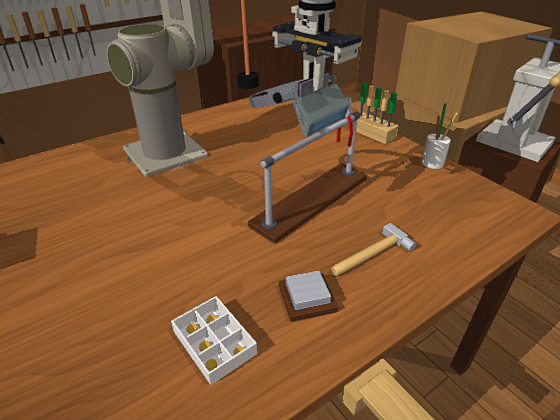

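The visor at about (320,105) is squarely above the bar between its ends, with the pliers at (347,130) to its right. Next I lower it, then creep to contact.

{"op": "carry_out", "data": {
  "targets": [
    {"hand": 0,"x": 0.001,"y": 0,"z": 0.008,"ax": 0,"ay": 0,"az": -0.001},
    {"hand": 0,"x": 0.002,"y": -0.001,"z": 0.022,"ax": 0,"ay": 0,"az": -0.003},
    {"hand": 0,"x": 0.003,"y": -0.001,"z": 0.04,"ax": 0,"ay": 0,"az": -0.005},
    {"hand": 0,"x": 0.003,"y": -0.001,"z": 0.06,"ax": 0,"ay": 0,"az": -0.005},
    {"hand": 0,"x": 0.003,"y": -0.001,"z": 0.078,"ax": 0,"ay": 0,"az": -0.005},
    {"hand": 0,"x": 0.003,"y": -0.001,"z": 0.092,"ax": 0,"ay": 0,"az": -0.005},
    {"hand": 0,"x": 0.003,"y": -0.001,"z": 0.1,"ax": 0,"ay": 0,"az": -0.005},
    {"hand": 0,"x": 0.003,"y": -0.001,"z": 0.103,"ax": 0,"ay": 0,"az": -0.005}
  ]
}}

```text
t: 8.55
tool_pos: [0.5083, 0.2103, 0.4144]
orientation: [-1.98, -2.439, 0.0]
force: [-0.4, -0.4, -3.2]
opening: 0.0121
gripper_force: 25.0
```

{"op": "carry_out", "data": {
  "targets": [
    {"hand": 0,"x": 0,"y": 0,"z": 0,"ax": 0,"ay": 0,"az": 0},
    {"hand": 0,"x": 0,"y": 0,"z": 0,"ax": 0,"ay": 0,"az": 0},
    {"hand": 0,"x": 0,"y": 0,"z": 0,"ax": 0,"ay": 0,"az": 0},
    {"hand": 0,"x": 0,"y": 0,"z": 0,"ax": 0,"ay": 0,"az": 0}
  ]
}}

```text
t: 9.05
tool_pos: [0.5084, 0.2103, 0.415]
orientation: [1.98, 2.439, 0.001]
force: [-0.1, -0.7, -1.7]
opening: 0.0118
gripper_force: 25.0
```

```bash
python3 - <<'E'
from h import *
go((.5084,.2096,.403),.206)
im,d,P=cloud('scene'); cv2.imwrite('pics/s3.png',cv2.resize(im[60:260,200:440],(720,600),interpolation=2))
E
```

```text
t 9.05 pos [0.5084 0.2103 0.415 ] shift [-0.0007 -0.0001  0.012 ] turn [ 0.0005 -0.0001  0.001 ] open 0.011810392712780666 F [-0.14 -0.71 -1.72]
```

View pics/s3.png

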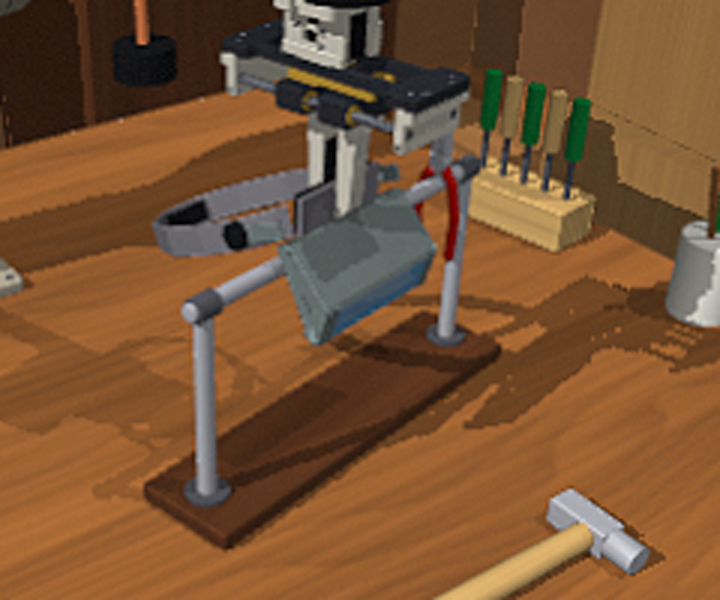

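The crop shows the visor straddling the bar: housing in front at (360,260), headband behind at (200,230), and a gap to the pliers at (445,200). Creeping down.

{"op": "carry_out", "data": {
  "targets": [
    {"hand": 0,"x": 0,"y": 0,"z": 0.002,"ax": 0,"ay": 0,"az": 0},
    {"hand": 0,"x": 0,"y": 0,"z": 0.004,"ax": 0,"ay": 0,"az": 0},
    {"hand": 0,"x": 0,"y": 0,"z": 0.006,"ax": 0,"ay": 0,"az": 0},
    {"hand": 0,"x": 0,"y": 0,"z": 0.008,"ax": 0,"ay": 0,"az": 0},
    {"hand": 0,"x": 0,"y": 0,"z": 0.009,"ax": 0,"ay": 0,"az": 0},
    {"hand": 0,"x": 0,"y": 0,"z": 0.009,"ax": 0,"ay": 0,"az": 0}
  ]
}}

```text
t: 9.85
tool_pos: [0.5083, 0.2103, 0.4056]
orientation: [-1.98, -2.439, 0.0]
force: [-0.4, 0.2, -1.9]
opening: 0.012
gripper_force: 25.0
```

{"op": "carry_out", "data": {
  "targets": [
    {"hand": 0,"x": 0,"y": 0,"z": 0.001,"ax": 0,"ay": 0,"az": 0},
    {"hand": 0,"x": 0,"y": 0,"z": 0.001,"ax": 0,"ay": 0,"az": 0}
  ]
}}

```text
t: 10.1
tool_pos: [0.5083, 0.2103, 0.4047]
orientation: [-1.98, -2.439, 0.0]
force: [0.5, -0.0, -2.1]
opening: 0.0119
gripper_force: 25.0
```

{"op": "carry_out", "data": {
  "targets": [
    {"hand": 0,"x": 0,"y": 0,"z": 0.001,"ax": 0,"ay": 0,"az": 0},
    {"hand": 0,"x": 0,"y": 0,"z": 0.001,"ax": 0,"ay": 0,"az": 0}
  ]
}}

```text
t: 10.35
tool_pos: [0.5083, 0.2103, 0.4036]
orientation: [-1.98, -2.439, 0.0]
force: [0.5, 0.3, -1.7]
opening: 0.0116
gripper_force: 25.0
```

{"op": "carry_out", "data": {
  "targets": [
    {"hand": 0,"x": 0,"y": 0,"z": 0.001,"ax": 0,"ay": 0,"az": 0},
    {"hand": 0,"x": 0,"y": 0,"z": 0.001,"ax": 0,"ay": 0,"az": 0}
  ]
}}

```text
t: 10.6
tool_pos: [0.5083, 0.2103, 0.403]
orientation: [1.98, 2.439, 0.0]
force: [0.5, 0.0, -1.0]
opening: 0.0119
gripper_force: 25.0
```

{"op": "carry_out", "data": {
  "targets": [
    {"hand": 0,"x": 0,"y": 0,"z": 0.001,"ax": 0,"ay": 0,"az": 0},
    {"hand": 0,"x": 0,"y": 0,"z": 0.001,"ax": 0,"ay": 0,"az": 0}
  ]
}}

```text
t: 10.85
tool_pos: [0.5083, 0.2103, 0.4028]
orientation: [1.98, 2.439, 0.001]
force: [-2.5, -1.1, 5.6]
opening: 0.0117
gripper_force: 25.0
```

{"op": "carry_out", "data": {
  "targets": [
    {"hand": 0,"x": 0,"y": -0.001,"z": -0.0005,"ax": 0,"ay": 0,"az": 0},
    {"hand": 0,"x": 0,"y": -0.001,"z": -0.0005,"ax": 0,"ay": 0,"az": 0},
    {"hand": 0,"x": 0,"y": -0.001,"z": -0.0005,"ax": 0,"ay": 0,"az": 0}
  ]
}}

```text
t: 11.22
tool_pos: [0.5074, 0.2101, 0.4025]
orientation: [1.98, 2.439, 0.001]
force: [-0.4, 0.9, 2.1]
opening: 0.0117
gripper_force: 25.0
```

{"op": "carry_out", "data": {
  "newtons": 4,
  "targets": [
    {"hand": 0,"x": 0,"y": 0,"z": 0,"ax": 0,"ay": 0,"az": 0},
    {"hand": 13,"x": 0,"y": 0,"z": 0,"ax": 0,"ay": 0,"az": 0},
    {"hand": 15,"x": 0,"y": 0,"z": 0,"ax": 0,"ay": 0,"az": 0},
    {"hand": 17,"x": 0,"y": 0,"z": 0,"ax": 0,"ay": 0,"az": 0},
    {"hand": 20,"x": 0,"y": 0,"z": 0,"ax": 0,"ay": 0,"az": 0},
    {"hand": 25,"x": 0,"y": 0,"z": 0,"ax": 0,"ay": 0,"az": 0},
    {"hand": 32,"x": 0,"y": 0,"z": 0,"ax": 0,"ay": 0,"az": 0},
    {"hand": 45,"x": 0,"y": 0,"z": 0,"ax": 0,"ay": 0,"az": 0}
  ]
}}

```text
t: 12.22
tool_pos: [0.5073, 0.2101, 0.4021]
orientation: [1.98, 2.439, 0.0]
force: [-0.6, -0.2, 0.3]
opening: 0.0356
gripper_force: 0.0
```

{"op": "carry_out", "data": {
  "targets": [
    {"hand": 55,"x": 0,"y": 0,"z": 0,"ax": 0,"ay": 0,"az": 0},
    {"hand": 60,"x": 0,"y": 0,"z": 0,"ax": 0,"ay": 0,"az": 0},
    {"hand": 60,"x": 0,"y": 0,"z": 0,"ax": 0,"ay": 0,"az": 0},
    {"hand": 60,"x": 0,"y": 0,"z": 0,"ax": 0,"ay": 0,"az": 0},
    {"hand": 60,"x": 0,"y": 0,"z": 0,"ax": 0,"ay": 0,"az": 0},
    {"hand": 60,"x": 0,"y": 0,"z": 0,"ax": 0,"ay": 0,"az": 0}
  ]
}}

```text
t: 12.98
tool_pos: [0.5073, 0.2101, 0.4023]
orientation: [1.98, 2.439, 0.0]
force: [0.4, 0.1, 0.9]
opening: 0.0557
gripper_force: 0.0
```

```bash
python3 - <<'E'
from h import *
go((.5084,.2096,.403),.206)
im,d,P=cloud('scene'); cv2.imwrite('pics/s4.png',cv2.resize(im[60:260,200:440],(720,600),interpolation=2))
E
```

```text
t 12.975 pos [0.5073 0.2101 0.4023] shift [-0.0007  0.001  -0.0007] turn [ 0.0001 -0.      0.001 ] open 0.05571659487563941 F [0.4  0.08 0.94]
```

View pics/s4.png

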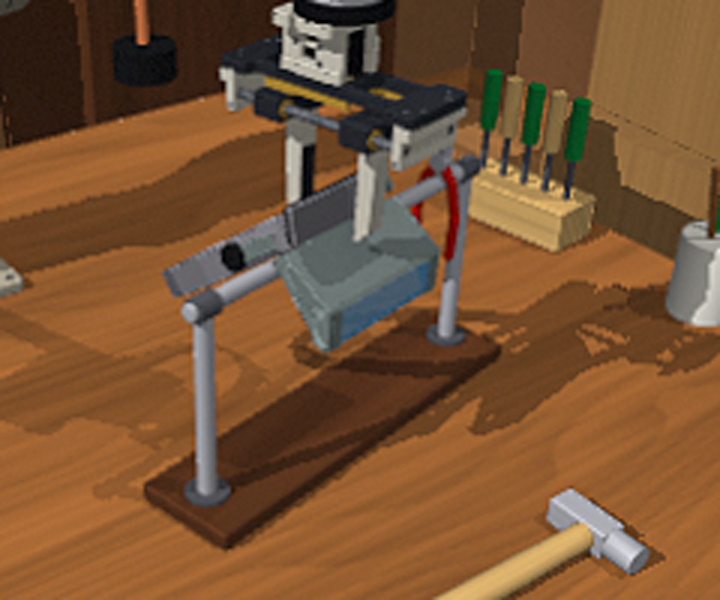

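The visor rests on the bar with the headband tipped down a little. The fingers at (300,160) and (370,195) stand clear of the brow, so I withdraw straight up.

{"op": "carry_out", "data": {
  "targets": [
    {"hand": 60,"x": 0,"y": 0,"z": -0.004,"ax": 0,"ay": 0,"az": 0},
    {"hand": 60,"x": 0,"y": 0,"z": -0.012,"ax": 0,"ay": 0,"az": 0},
    {"hand": 60,"x": 0,"y": 0,"z": -0.025,"ax": 0,"ay": 0,"az": 0},
    {"hand": 60,"x": 0,"y": 0,"z": -0.045,"ax": 0,"ay": 0,"az": 0},
    {"hand": 60,"x": 0,"y": 0,"z": -0.07,"ax": 0,"ay": 0,"az": 0},
    {"hand": 60,"x": 0,"y": 0,"z": -0.1,"ax": 0,"ay": 0,"az": 0},
    {"hand": 60,"x": 0,"y": 0,"z": -0.13,"ax": 0,"ay": 0,"az": 0},
    {"hand": 60,"x": 0,"y": 0,"z": -0.15,"ax": 0,"ay": 0,"az": 0}
  ]
}}

```text
t: 14.02
tool_pos: [0.5071, 0.21, 0.5559]
orientation: [1.979, 2.438, 0.005]
force: [0.7, -0.0, 0.3]
opening: 0.0557
gripper_force: 0.0
```

{"op": "carry_out", "data": {
  "targets": [
    {"hand": 60,"x": 0,"y": 0,"z": 0,"ax": 0,"ay": 0,"az": 0},
    {"hand": 60,"x": 0,"y": 0,"z": 0,"ax": 0,"ay": 0,"az": 0},
    {"hand": 60,"x": 0,"y": 0,"z": 0,"ax": 0,"ay": 0,"az": 0},
    {"hand": 60,"x": 0,"y": 0,"z": 0,"ax": 0,"ay": 0,"az": 0},
    {"hand": 60,"x": 0,"y": 0,"z": 0,"ax": 0,"ay": 0,"az": 0},
    {"hand": 60,"x": 0,"y": 0,"z": 0,"ax": 0,"ay": 0,"az": 0},
    {"hand": 60,"x": 0,"y": 0,"z": 0,"ax": 0,"ay": 0,"az": 0},
    {"hand": 60,"x": 0,"y": 0,"z": 0,"ax": 0,"ay": 0,"az": 0}
  ]
}}

```text
t: 15.02
tool_pos: [0.5073, 0.2101, 0.5523]
orientation: [1.98, 2.439, 0.0]
force: [0.4, 0.0, 0.6]
opening: 0.0557
gripper_force: 0.0
```

```bash
python3 - <<'E'
from h import *
im0=read_camera('scene')[0]
for _ in range(8): im=read_camera('scene')[0]
dif=cv2.absdiff(im,im0).max(2)[100:200,240:330]; print('moving px',(dif>25).sum(),read_state()['t'])
cv2.imwrite('pics/s5.png',cv2.resize(im[60:260,200:440],(720,600),interpolation=2))
E
```

```text
moving px 0 15.475
```

View pics/s5.png

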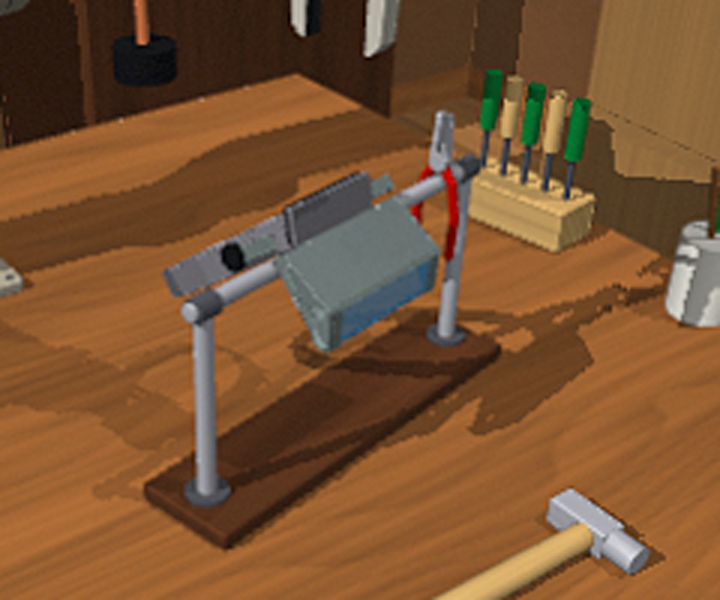

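The visor hangs still on the bar, with the housing at (355,270) and the headband behind it. The pliers at (445,190) are undisturbed, and the gripper is well clear.

```bash
python3 -c "
from plant import robot
print(robot.close_job())"
```

```text
the job is handed in; nothing more can be done
None
```

The visor is hanging still over the bar between the posts, lens housing in front and headband behind, clear of the untouched pliers, and I handed the job in at about 15.5 s with the gripper well clear.

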